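Hang the slotted pipe hanger on the test stand's pin

ROBOT

A 6-joint arm with a two-finger parallel gripper is mounted at the origin on the work surface. World frame = base frame: x ahead of the robot, y to its left, z up, the work surface at z = 0. Lengths are in m, angles in rad, forces in N, time in s.
With the tool pointing down it reaches from about 0.375 to 0.9 m from the base axis. Payload 3.1 kg.
Tool frame: the origin (TCP) lies at the very end of the fingers, on their centre line; the grasp point (between the pads) lies 19 mm behind it; y points along the fingers, x is the direction in which the jaws open and shut, and the axes are right-handed (so a half turn about y gives the same grasp; the last joint's range is limited). The gripper opens to 87 mm and grips with 3 to 60 N. Pads are 19 mm wide; open, the fingers measure 117 mm over their backs; the gripper's body (75 mm by 190 mm) begins 51 mm behind the grasp point.
Start: joints at [0.981, 0.527, 1.433, -0, 1.181, -0.178], TCP at [0.25, 0.573, 0.223] pointing down, gripper open.
Joint ranges: [-3.08, 3.08], [-0.75, 2.2], [0.22, 2.44], [-1.43, 4.57], [0, 2.65], [-2.85, 2.85]. Speed limits (rad/s): [2.79, 2.79, 3.14, 3.14, 3.14, 3.14].

INTERFACE

Orientations are given as a 3x3 rotation matrix whose columns are the frame's x, y, z axes.
In Python, from cell import r gives the robot as it stands. Calls block until the motion is done:
- r.move_pose(position, orientation): joint-space move of the TCP to a pose.
- r.move_straight(position, frame=None, v=0.15, max_force=None): straight line of the TCP; frame=None keeps the orientation; v is the mean speed in m/s. With max_force (N) it stops when the force on the tool has changed by that much, and returns True; else False.
- r.move_j(angles): joint-space move.
- r.grip(opening, effort=None): finger opening in m; effort is the grip in N (None keeps the last); returns when the fingers have stopped.
- r.hold(seconds).
- r.inverse_kinematics(position, orientation): joint angles nearest the present ones, or None.
- r.observe(): the state.
- r.camera(name): name is "scene" or "top" or "wrist"; returns a dict with "img" (384x512x3 uint8, red, green, blue), "vertical_fov" (degrees; the focal length in pixels is half the picture's height over the tangent of half this angle, whatever the lens; pixels are square), "cx", "cy" (the principal point, pixels), "rvec" (rotation vector, rad) and "tvec" (3), from world to camera coordinates, as OpenCV has them. Camera axes: x right, y down, z forward; pixel columns grow to the right and rows downward; lengths in m; the calibration is good to about 2 mm. The wrist camera is an equidistant fisheye: a pixel r from the principal point sees the ray r / f radians off the axis. A picture is of the moment at which its call begins. There is no depth.
A pose or a line that the arm cannot do raises r.IKError and nothing moves.
- r.sign_off(): hands the job in, once; it reports no verdict.
Trained networks look in a picture, given as the dict that the camera call returned (one of the last four; its "shot" number tells which), for a name from the list of things; names that differ only in an ending like _2 or _b are one class to them, and where a whole thing is asked for, a point or a joint stands for the part that bears it (a point fixed in the world has none). Each returns a list of dicts, best first, with "conf" (0 to 1); they miss things now and then, are a little off and sometimes report something else, mostly with a low value. They report only what shows in the picture. A call takes as long as a camera call. They do not tell look-alikes from the thing itself.
- r.search_frame(thing, picture): "extent" ([left, top, right, bottom] in pixels, round what is visible of it).
The state is a dict: "t": time; "joints": joint angles; "joint_vel": joint speeds; "effort": joint torques, N m; "tool_pos": TCP position; "tcp_rot": TCP orientation; "force": force on the tool from outside, world axes, zero at the start; "moment": the same for the moment, N m; "grip_width": finger opening in m.
Only numpy, scipy, OpenCV 4.12 (cv2) and the standard library are available. Lean on these libraries where they do the work, as an engineer would, in place of code of your own. Each camera call takes 0.05 s, during which the arm holds its last target.

TASK

Take the blue slotted hanger plate out of the wooden rack and hang it by its side slot on the headed pin of the test stand: bring the slot over the pin sideways, gently and without forcing, until the pin is at the slot's inner end, set it down fully home in the notch while still holding it (do not drop it), then let go and leave it hanging still and upright. Leave the yellow plate in the rack and everything else on the bench where it is.

Things in the scene. Friction and masses are not known exactly. Their poses are not given: they have to be found in the camera images.
- hanger: Blue steel plate, 5 mm thick (its x), 0.22 to 0.37 kg, upright in the rack. Origin: middle of its bottom edge; z up, y along its width. Outline (y, z in mm): lower body y -25..22, z 0..78; back wall y -25..-6.5, z 78..101; top bar y -25..42, z 101..117; lip under the bar y 6.5..42, z 94..101; grip tab above. Copper stub, 15 mm thick, 44 mm long along x, through it at z 50. Hangs upright.
- slot_seat (a point): On the hanger at y 0, z 97 mm: where the pin's axis lies when fully home. The slot opens to the hanger's +y: a channel z 78..94 mm, 16 mm high, whose lip above reaches 20 mm further out than the body below; it ends at the back wall (y -6.5 mm), where an upward notch (y -6.5..6.5, top at z 101 mm) takes the 8 mm pin.
- grip_tab (a point): Middle of the hanger's grip tab (y 0, z 137 mm): tab y -16..16, z 117..150 mm, 5 mm thick. Pinch it across the thickness, about 40 N or more so that the plate does not pivot.
- stand: Test stand fixed to the bench. Origin on the bench under its mast's axis, z up. Grey foot x -65..85, y -65..65, 14 mm high; 26 mm square aluminium post to 126 mm; black clamp collar, 38 mm across, 114 to 128 mm high, screw out to y -46. Above it a 16 mm telescopic mast ends in a 22 mm black block (8 mm above and below the pin's axis). Nothing is higher than 9 mm above the pin's axis.
- pin_line (a point): On the stand at x 48, y 0 mm, on the BENCH straight below the place on the pin where the plate belongs. The pin, 8 mm thick steel, points level along the stand's +x; free length x 39..57 mm between a dark collar (x 36..39) and a brass head (x 57..60), both 18 mm across. Its axis is clamped 150 to 180 mm above the bench, different each time and NOT measured: find it by touch or camera. Rigid.
- rack: Fixed wooden rack 150 (x) x 80 (y) x 28 mm high, origin at the middle of its underside on the bench. Two grooves along y, centred at x -37.5 and +37.5 mm, 7.5 mm wide, 22 mm deep (floor 6 mm above the bench), open at both ends; the plates stand centred on the groove floors, x and y axes parallel to the rack's. Which plate is in which groove varies.
- blank: Yellow plate of the same size with a closed 12 mm square hole and no slot, in the rack's other groove; it does not fit over the pin's head. Stays there. Origin: middle of its bottom edge.
- elbow_a: Copper pipe elbow lying on the bench, about 70 mm; bystander.
- elbow_b: Another copper pipe elbow, about 70 mm; bystander.
- tee: Copper pipe tee lying on the bench, 110 mm long; bystander.
- tape: Black and yellow tape measure, 70 x 42 x 66 mm; bystander.
- driver: Screwdriver with a red handle; bystander.
Not all that is in view belongs to the job. Leave any pink look-alike of the rack alone. Several things look just like the stand: the one meant starts farthest to the robot's left.

How it is judged:
By the outcome, as a careful person would: the job done as asked, in the order asked, and still so for the second after the job is handed in, with the robot touching nothing.
It also fails if it takes over 58 s, if anything falls off the work surface, if the arm or the gripper's body presses on something with over 40 N, if the wrist force passes 120 N, or if a joint passes its speed limit or range.

## Working session

There is one attempt and no reset: what is moved stays moved. The work goes in short steps, each a Python script; the robot and the scene stay as the last script left them, time stands still between calls to the robot, and variables do not carry over. Pictures are saved under pics/ and viewed, and the job is handed in when it is done.

```bash
ls; mkdir -p pics
cat > h.py <<'E'
import numpy as np, cv2, pickle
from cell import r
def save(n,c):
    cv2.imwrite('pics/'+n+'.png',cv2.cvtColor(c['img'],cv2.COLOR_RGB2BGR))
    pickle.dump(c,open('pics/'+n+'.pkl','wb'))
def load(n): return pickle.load(open('pics/'+n+'.pkl','rb'))
def foc(c): return c['img'].shape[0]/2/np.tan(np.radians(c['vertical_fov'])/2)
def RT(c): return cv2.Rodrigues(np.array(c['rvec'],float))[0],np.array(c['tvec'],float)
def ray(c,u,v,fish=False):
    R,t=RT(c);f=foc(c);x=(u-c['cx'])/f;y=(v-c['cy'])/f
    if fish:
        th=np.hypot(x,y);s=np.sin(th)/th if th>1e-9 else 1
        d=np.array([x*s,y*s,np.cos(th)])
    else: d=np.array([x,y,1.]);d/=np.linalg.norm(d)
    return -R.T@t,R.T@d
def onz(c,u,v,z,fish=False):
    o,d=ray(c,u,v,fish);return o+d*(z-o[2])/d[2]
def tri(rays):
    A=np.zeros((3,3));b=np.zeros(3)
    for o,d in rays:
        P=np.eye(3)-np.outer(d,d);A+=P;b+=P@o
    p=np.linalg.solve(A,b);return p,[np.linalg.norm((np.eye(3)-np.outer(d,d))@(p-o)) for o,d in rays]
def proj(c,P,fish=False):
    R,t=RT(c);f=foc(c);q=R@np.array(P,float)+t
    if fish:
        rr=np.hypot(q[0],q[1]);th=np.arctan2(rr,q[2]);k=th/rr
        return np.array([c['cx']+f*k*q[0],c['cy']+f*k*q[1]])
    return np.array([c['cx']+f*q[0]/q[2],c['cy']+f*q[1]/q[2]])
E
python3 - <<'E'
from h import *
for n in ('scene','top','wrist'):
    c=r.camera(n);save(n+'0',c)
    R,t=RT(c);print(n,foc(c),-R.T@t,c['cx'],c['cy'])
    for k in ('hanger','stand','rack','blank','grip_tab','slot_seat'):
        try: print(k,[( [round(x) for x in d['extent']],round(d['conf'],2)) for d in r.search_frame(k,c)])
        except Exception as e: print(k,e)
print(r.observe())
E
```

```text
pics
scene 487.9852628304439 [ 1.06847835 -0.34152946  1.14835764] 258.68267712007435 189.85406434374747
hanger [([191, 204, 221, 236], 0.57), ([222, 283, 257, 305], 0.36)]
stand [([280, 141, 343, 214], 0.93), ([99, 177, 162, 245], 0.77)]
rack [([188, 215, 234, 280], 0.89), ([204, 149, 250, 206], 0.73), ([158, 287, 198, 358], 0.63)]
blank []
grip_tab [([192, 203, 220, 234], 0.88), ([101, 270, 124, 310], 0.51)]
slot_seat [([192, 205, 220, 235], 0.91)]
top 436.80049439859795 [0.27537293 0.00572145 1.32335384] 261.11111631530235 194.2188314455183
hanger [([300, 200, 326, 219], 0.77)]
stand [([332, 240, 390, 294], 0.91), ([182, 185, 225, 240], 0.69)]
rack [([251, 228, 287, 283], 0.83), ([295, 174, 325, 225], 0.74), ([339, 127, 379, 183], 0.58)]
blank [([308, 176, 326, 195], 0.58)]
grip_tab [([299, 200, 321, 215], 0.77)]
slot_seat []
wrist 297.3186396354542 [0.1750572 0.6051107 0.3855838] 254.31929743060562 193.35082191457906
hanger []
stand [([188, 294, 209, 327], 0.71)]
rack []
blank []
grip_tab []
slot_seat []
{'t': 1.05, 'joints': array([ 9.80499819e-01,  5.27468440e-01,  1.43272937e+00,  2.01894970e-06,
        1.18137138e+00, -1.78465232e-01]), 'joint_vel': array([-0.00025701,  0.00047234,  0.00041912, -0.00126122, -0.00056128,
        0.00098746]), 'effort': array([ 9.37513141e-04, -4.40013099e+01, -1.76993573e+01,  6.34282781e-02,
        5.01896348e-02, -2.08177420e-05]), 'tool_pos': array([0.2501165 , 0.57273994, 0.22255844]), 'tcp_rot': array([[ 4.00288862e-01,  1.15083735e-05, -9.16389015e-01],
       [ 9.16389015e-01,  2.05327187e-05,  4.00288862e-01],
       [ 2.34226315e-05, -1.00000000e+00, -2.32712843e-06]]), 'force': array([-0.06831986,  0.3528729 , -0.73367304]), 'moment': array([ 0.00392632, -0.0337811 , -0.03047301]), 'grip_width': 0.08696049844142952}
```

Run:
```python
from h import *
for n in ('scene','top','wrist'):
    im=cv2.imread(f'pics/{n}0.png'); cv2.imwrite(f'pics/{n}0b.png',cv2.resize(im,(800,600),interpolation=cv2.INTER_CUBIC))
```

```text
(no output)
```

View pics/scene0b.png

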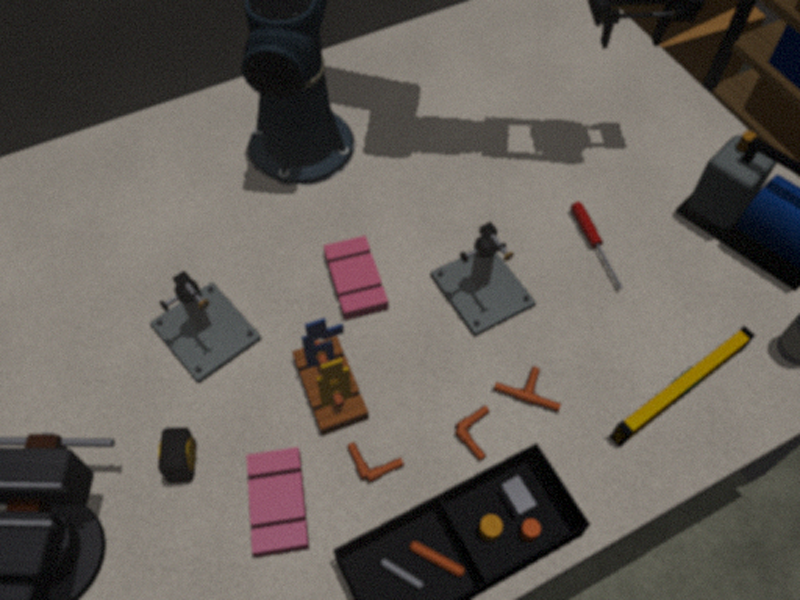

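View pics/top0b.png

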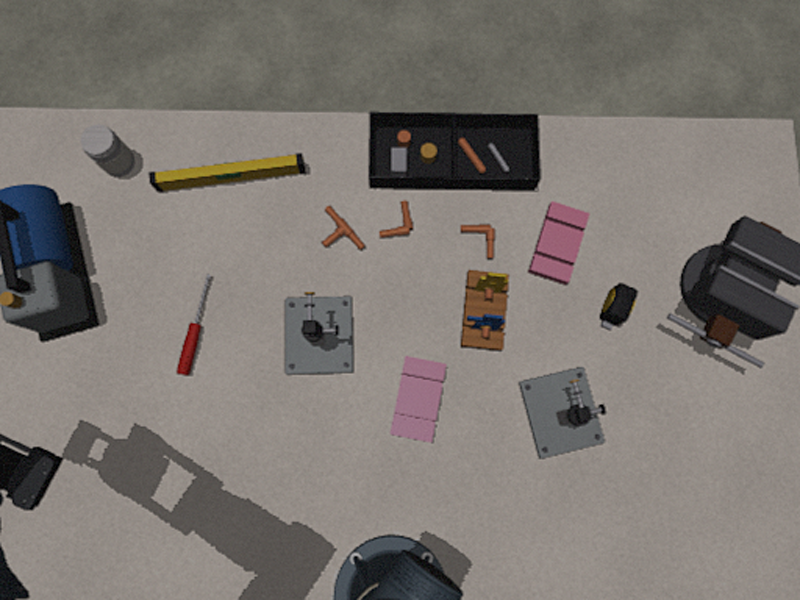

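View pics/wrist0b.png

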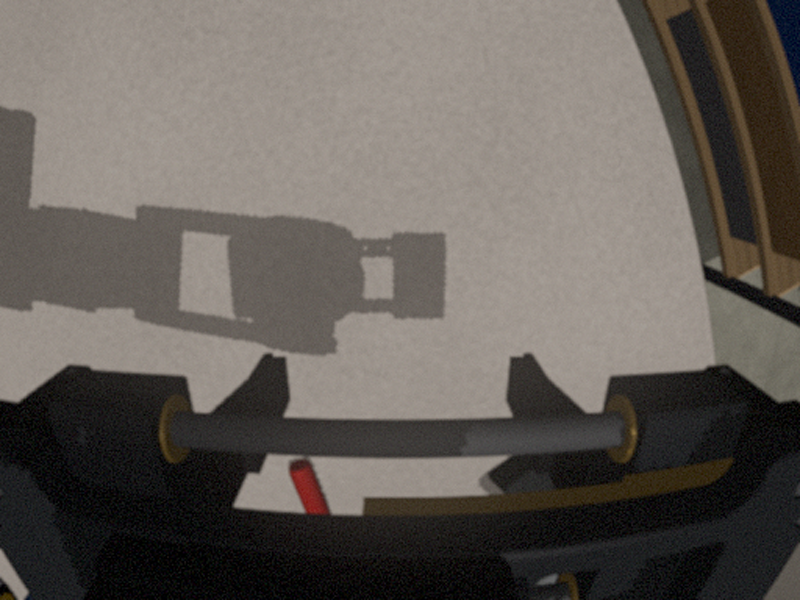

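The scene and top views (800×600) show the blue hanger in the wooden rack. It sits nearest the robot, at top (487,322), with its bar pointing to scene-right, which is world +y. The target stand is the left one, at top (320,333), with its pin pointing to +x. The wrist view doesn't show the work area yet. Next I'll get rough positions and then take closer wrist views.

```bash
python3 - <<'E'
from h import *
c=load('top0');s=load('scene0');k=.64
print('foot corners',[onz(c,u*k,v*k,.014)[:2].round(4) for u,v in((286,297),(353,296),(354,373),(286,374))])
print('rack top corners',[onz(c,u*k,v*k,.028)[:2].round(4) for u,v in((468,270),(509,272),(503,350),(461,347))])
print('head',tri([ray(c,309*k,294*k),ray(s,510*k,258*k)]))
print('tab/hanger',tri([ray(c,500*k,321*k),ray(s,340*k,328*k)]))
E
python3 - <<'E'
import cv2
for n,(x,y,w,h) in {'scene':(180,130,180,150),'top':(170,160,180,135)}.items():
    im=cv2.imread(f'pics/{n}0.png')[y:y+h,x:x+w]
    cv2.imwrite(f'pics/{n}0z.png',cv2.resize(im,None,fx=4.4,fy=4.0 if 0 else 4.4 if h<136 else 4.0,interpolation=cv2.INTER_CUBIC) if n=='top' else cv2.resize(im,None,fx=4,fy=4,interpolation=cv2.INTER_CUBIC))
E
```

```text
foot corners [array([0.5472, 0.2057]), array([0.55  , 0.0754]), array([0.3995, 0.071 ]), array([0.3972, 0.2004])]
rack top corners [array([ 0.6007, -0.1495]), array([ 0.5973, -0.2301]), array([ 0.4432, -0.2142]), array([ 0.4486, -0.1335])]
head (array([0.52510423, 0.14804467, 0.15696907]), [np.float64(0.004214365669933964), np.float64(0.004214365669933977)])
tab/hanger (array([ 0.49290206, -0.165619  ,  0.138551  ]), [np.float64(0.02862693900663302), np.float64(0.028626939006633084)])
```

View pics/scene0z.png

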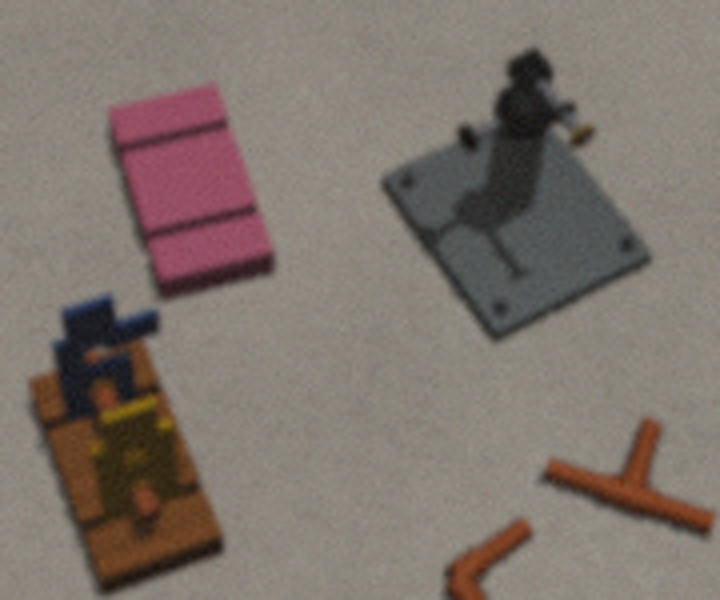

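View pics/top0z.png

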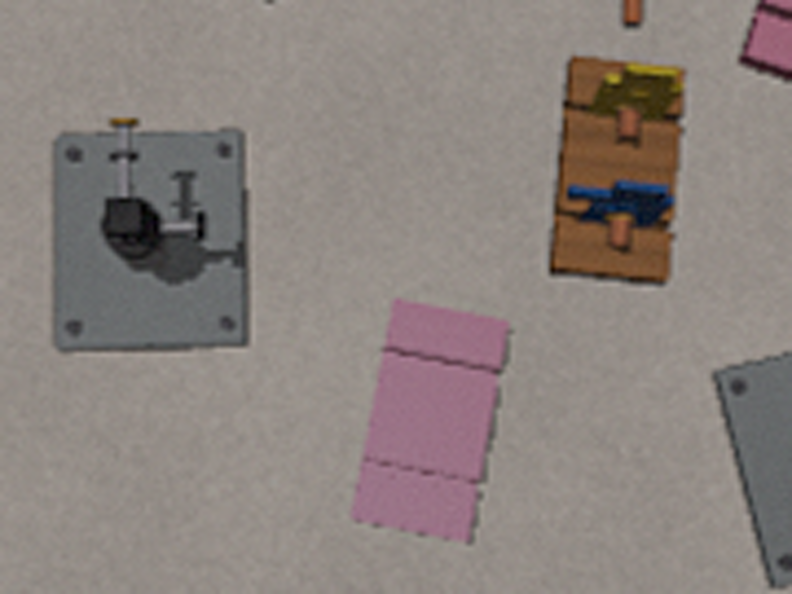

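```bash
cat >> h.py <<'E'
def ori(yaw):
    x=np.array([np.cos(yaw),np.sin(yaw),0]);y=np.array([0,0,-1.]);return np.column_stack([x,y,np.cross(x,y)])
E
python3 - <<'E'
from h import *
for p,y in (((.52,.03,.30),.035),((.44,.0,.30),.035),((.5,-.29,.3),-.1),((.485,-.178,.123),-.1),((.511,.14,.2),.035),((.511,.06,.23),.035)):
    print(p,r.inverse_kinematics(p,ori(y)), r.inverse_kinematics(p,ori(y+np.pi)))
r.move_pose((.52,.03,.30),ori(.035))
c=r.camera('wrist');save('w1',c)
R,t=RT(c);print(-R.T@t,R[2])
print(r.observe()['t'])
im=c['img'][...,::-1];cv2.imwrite('pics/w1b.png',cv2.resize(im,(800,600),interpolation=cv2.INTER_CUBIC))
for k in('stand','hanger'):print(k,r.search_frame(k,c))
E
```

```text
(0.52, 0.03, 0.3) [-1.57125669e-01  2.97782601e-01  1.59103932e+00 -4.44089210e-16
  1.25277073e+00 -1.92125669e-01] None
(0.44, 0.0, 0.3) [-2.55028232e-01  1.73869673e-01  1.76646132e+00 -4.44089210e-16
  1.20126166e+00 -2.90028232e-01] [-2.55028232e-01  1.73869673e-01  1.76646132e+00 -4.44089210e-16
  1.20126166e+00  2.85156442e+00]
(0.5, -0.29, 0.3) [-7.18821075e-01  3.83369485e-01  1.45630314e+00 -4.44089210e-16
  1.30192003e+00 -6.18821075e-01] [-7.18821075e-01  3.83369485e-01  1.45630314e+00 -4.44089210e-16
  1.30192003e+00  2.52277158e+00]
(0.485, -0.178, 0.123) [-5.68288963e-01  5.32832667e-01  1.79635946e+00 -4.44089210e-16
  8.12400530e-01 -4.68288963e-01] [-5.68288963e-01  5.32832667e-01  1.79635946e+00 -4.44089210e-16
  8.12400530e-01  2.67330369e+00]
(0.511, 0.14, 0.2) [ 5.63464728e-02  4.29981917e-01  1.69521692e+00 -4.44089210e-16
  1.01639381e+00  2.13464728e-02] None
(0.511, 0.06, 0.23) [-1.00566998e-01  3.69668008e-01  1.69799836e+00 -4.44089210e-16
  1.07392629e+00 -1.35566998e-01] None
[0.51712471 0.11230499 0.46291501] [ 0.01146131 -0.29617879 -0.95506375]
3.2833
stand [{'extent': [150.0, 295.5, 192.3, 329.2], 'conf': 0.9}, {'extent': [178.1, 41.0, 280.5, 127.6], 'conf': 0.61}]
hanger [{'extent': [223.0, 262.2, 235.5, 328.5], 'conf': 0.67}]
```

View pics/w1b.png

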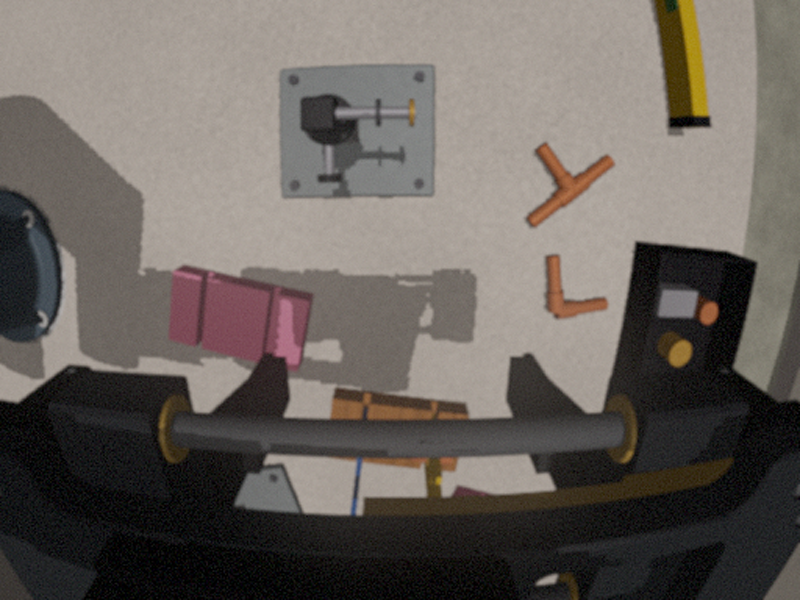

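Run:
```python
from h import *
r.move_straight((.50,-.07,.25),v=.25)
c=r.camera('wrist');save('w2',c)
r.move_pose((.50,-.31,.27),ori(-.1))
d=r.camera('wrist');save('w3',d)
print(r.observe()['t'])
a=load('w1')
def z(c,n,x,y,w,h,f): cv2.imwrite('pics/'+n+'.png',cv2.resize(c['img'][y:y+h,x:x+w,::-1],None,fx=f,fy=f,interpolation=cv2.INTER_CUBIC))
z(a,'w1z',170,30,120,100,6)
cv2.imwrite('pics/w2b.png',cv2.resize(c['img'][...,::-1],(800,600),interpolation=cv2.INTER_CUBIC))
cv2.imwrite('pics/w3b.png',cv2.resize(d['img'][...,::-1],(800,600),interpolation=cv2.INTER_CUBIC))
```

```text
5.0417
```

View pics/w1z.png

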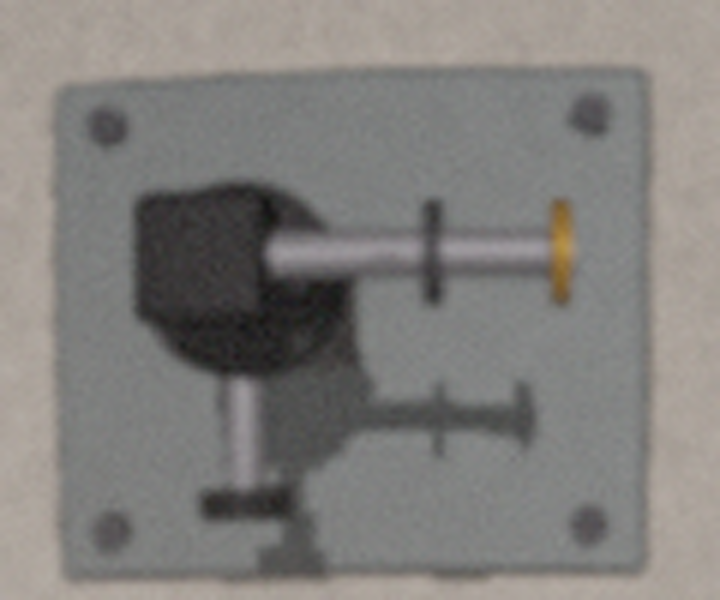

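View pics/w2b.png

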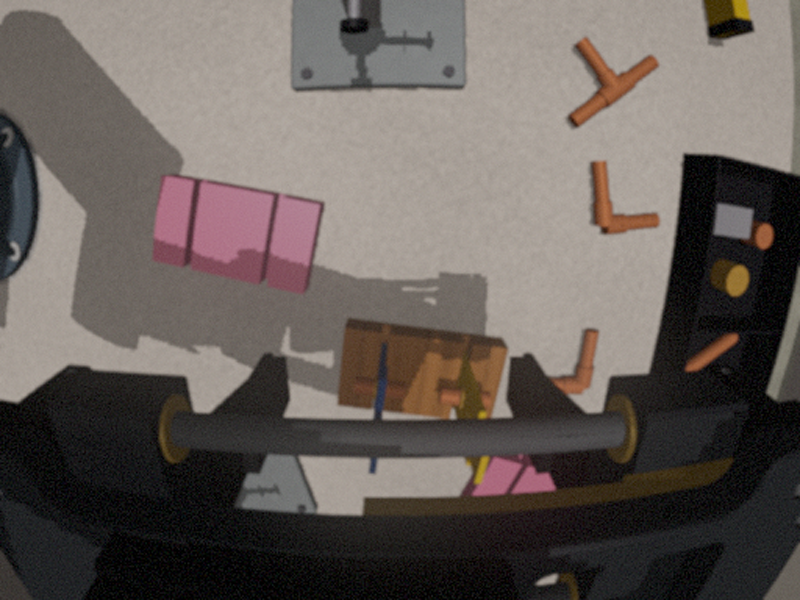

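View pics/w3b.png

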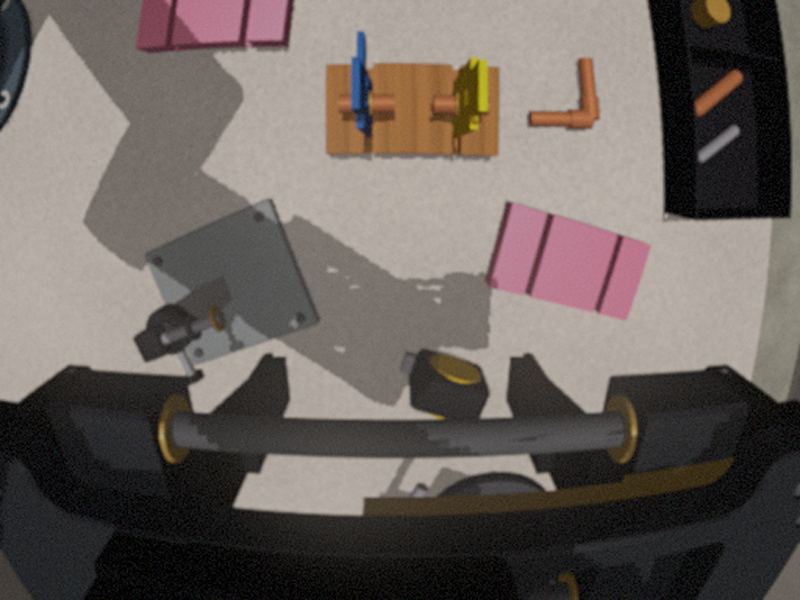

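Run:
```python
from h import *
a=load('w3')
def z(c,n,x,y,w,h,f): cv2.imwrite('pics/'+n+'.png',cv2.resize(c['img'][y:y+h,x:x+w,::-1],None,fx=f,fy=f,interpolation=cv2.INTER_CUBIC))
z(a,'w3z',200,15,130,95,6)
z(load('top0'),'t0z1',290,165,50,70,8)
z(load('top0'),'t0z2',180,180,50,65,9)
z(load('scene0'),'s0z2',270,135,70,80,7)
```

```text
(no output)
```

View pics/w3z.png

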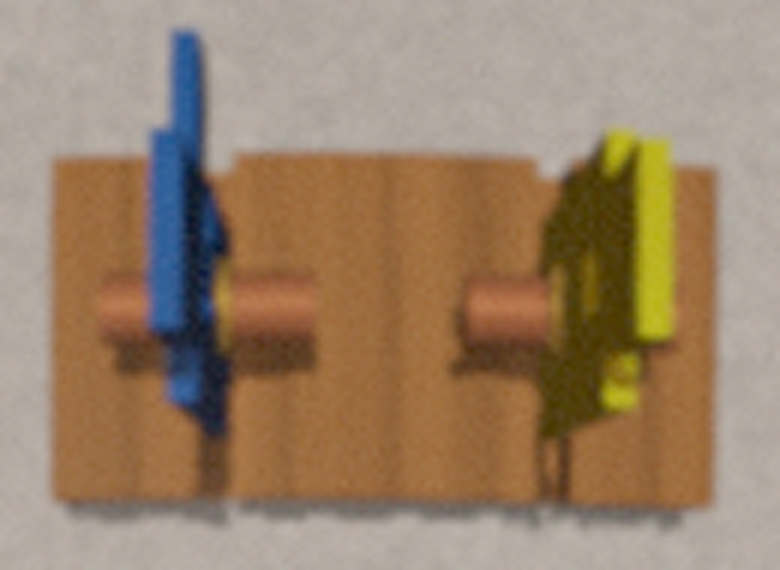

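View pics/t0z1.png

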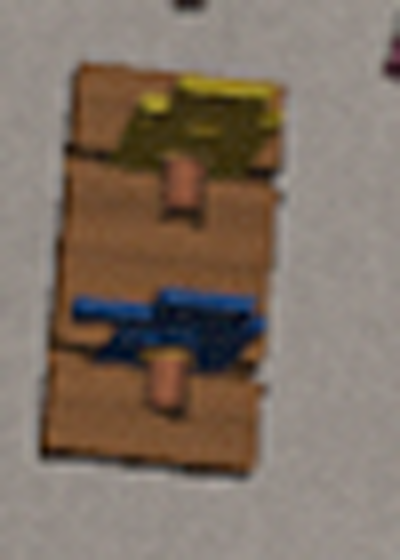

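View pics/t0z2.png

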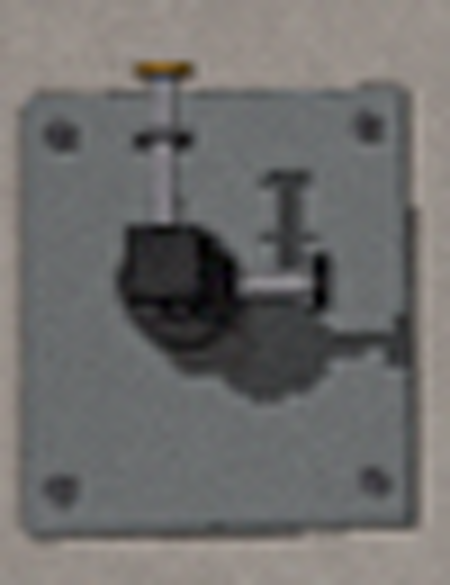

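View pics/s0z2.png

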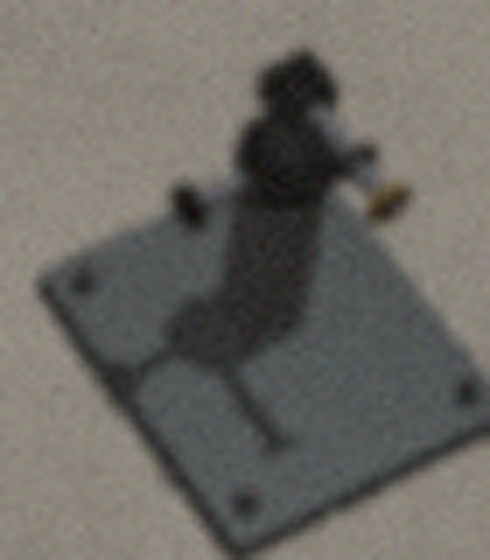

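```bash
cat > fit.py <<'E'
from h import *
from scipy.optimize import least_squares
def px(p,f,o): return np.array([(p[0]+.5)/f-.5+o[0],(p[1]+.5)/f-.5+o[1]])
W1,W3,T,S=load('w1'),load('w3'),load('top0'),load('scene0')
w1=lambda *p:px(p,6,(170,30)); w3=lambda *p:px(p,6,(200,15)); t1=lambda *p:px(p,8,(290,165)); t2=lambda *p:px(p,9,(180,180)); s2=lambda *p:px(p,7,(270,135))
def T3(x,y,yaw,P): c,s=np.cos(yaw),np.sin(yaw);return np.array([x+c*P[0]-s*P[1],y+s*P[0]+c*P[1],P[2]])
def rep(name,obs,x0,f):
    g=lambda q:np.concatenate([(proj(c,f(q,P),fi)-uv) for c,uv,P,fi in obs])
    s=least_squares(g,x0,loss='soft_l1',f_scale=1.);print(name,s.x.round(4));print(g(s.x).reshape(-1,2).round(2).tolist());return s.x
F=[(-.065,.065),(.085,.065),(.085,-.065),(-.065,-.065)]
st=[]
for (u,v),(x,y) in zip([(60,88),(648,70),(645,572),(68,578)],F): st.append((W1,w1(u,v),(x,y,.014),True))
for (u,v),(x,y) in zip([(25,530),(22,95),(408,88),(413,522)],F): st.append((T,t2(u,v),(x,y,.014),False))
pin=[(W1,w1(563,252),(.0585,0,'H'),True),(W1,w1(433,252),(.0375,0,'H'),True),(T,t2(164,70),(.0585,0,'H'),False),(T,t2(163,139),(.0375,0,'H'),False),(S,s2(389,202),(.0585,0,'H'),False)]
fs=lambda q,P:T3(q[0],q[1],q[2],(P[0],P[1],q[3] if P[2]=='H' else P[2]))
for nm,o in (('both',st+pin),('w1only',[a for a in st+pin if a[0] is W1]),('top+scene',[a for a in st+pin if a[0] is not W1])):
    q=rep('stand '+nm,o,[.46,.138,.035,.165],fs)
    print('pin_line',fs(q,(.048,0,'H')))
ha=[(W3,w3(168,132),(0,.016,.150),True),(W3,w3(166,332),(0,-.016,.150),True),(W3,w3(185,32),(0,.042,.117),True),(W3,w3(183,402),(0,-.025,.117),True),
 (T,t1(160,295),(0,.016,.150),False),(T,t1(254,301),(0,-.016,.150),False),(T,t1(76,303),(0,.042,.117),False)]
fh=lambda q,P:T3(q[0],q[1],q[2],(P[0],P[1],P[2]+q[3]))
for nm,o in (('both',ha),('w3',ha[:4])): rep('hanger '+nm,o,[.485,-.178,-.1,.006],fh)
K=[(-.075,.04),(.075,.04),(.075,-.04),(-.075,-.04)]
ra=[]
for (u,v),(x,y) in zip([(55,160),(715,172),(712,505),(53,498)],K): ra.append((W3,w3(u,v),(x,y,.028),True))
for (u,v),(x,y) in zip([(45,450),(78,65),(285,80),(250,465)],K): ra.append((T,t1(u,v),(x,y,.028),False))
q=rep('rack',ra,[.5225,-.1818,-.1],lambda q,P:T3(*q,P)); print('groove centre',T3(*q,(-.0375,0,0)))
E
python3 fit.py
```

```text
stand both [0.4663 0.1426 0.0365 0.1664]
[[-1.38, -0.6], [0.48, -0.43], [0.58, 0.82], [-1.55, 1.07], [-0.88, 0.29], [-0.58, -0.6], [-0.72, -1.07], [-0.3, -0.27], [-0.17, 0.2], [-0.02, 0.23], [-0.59, -0.53], [-0.42, -0.57], [-1.14, 0.1]]
pin_line [0.51430924 0.14439125 0.16643767]
stand w1only [0.4665 0.1429 0.0363 0.1663]
[[-1.23, -0.79], [0.63, -0.59], [0.71, 0.65], [-1.43, 0.88], [0.05, -0.04], [0.2, -0.02]]
pin_line [0.51451448 0.14466514 0.16628793]
stand top+scene [0.4653 0.1414 0.0345 0.1667]
[[-0.52, 0.59], [-0.13, -0.32], [-0.27, -0.7], [0.06, 0.12], [-0.11, -0.18], [0.04, -0.21], [-1.8, -0.05]]
pin_line [0.51329714 0.1430686  0.16668998]
hanger both [ 0.4885 -0.1762 -0.1001  0.005 ]
[[-0.24, 0.03], [-0.02, -0.22], [-0.08, 0.27], [0.02, 0.23], [-0.07, -0.57], [-0.17, -0.1], [-0.4, -0.42]]
hanger w3 [ 0.4887 -0.1763 -0.1023  0.0057]
[[-0.13, -0.08], [0.01, -0.24], [0.09, 0.13], [0.04, 0.24]]
rack [ 0.5257 -0.1798 -0.104 ]
[[-0.77, -0.29], [0.35, -0.54], [0.21, 0.83], [-0.59, 0.66], [-0.6, -0.91], [-0.36, -1.08], [-0.31, -0.12], [0.29, 0.08]]
groove centre [ 0.48835709 -0.17594272  0.        ]
```

Run:
```python
from h import *
hx,hy,yaw=.4886,-.1762,-.102
r.grip(.05,50)
r.move_pose((hx,hy,.20),ori(yaw))
print(r.move_straight((hx,hy,.124),v=.12,max_force=8))
o=r.observe();print(o['tool_pos'],o['force'],o['t'])
r.grip(0,50)
o=r.observe();print(o['grip_width'],o['tool_pos'],o['force'],o['moment'],o['t'])
c=r.camera('wrist');save('w4',c)
cv2.imwrite('pics/w4b.png',cv2.resize(c['img'][...,::-1],(800,600),interpolation=cv2.INTER_CUBIC))
```

```text
False
[ 0.48933089 -0.17717391  0.12455264] [-0.20439013 -0.32462521 -0.22482042] 7.3833
0.00484925488550739 [ 0.48844093 -0.17612224  0.12399279] [0.2016468  0.97471147 1.2266943 ] [-0.05365269  0.20209606  0.00447976] 8.2167
```

View pics/w4b.png

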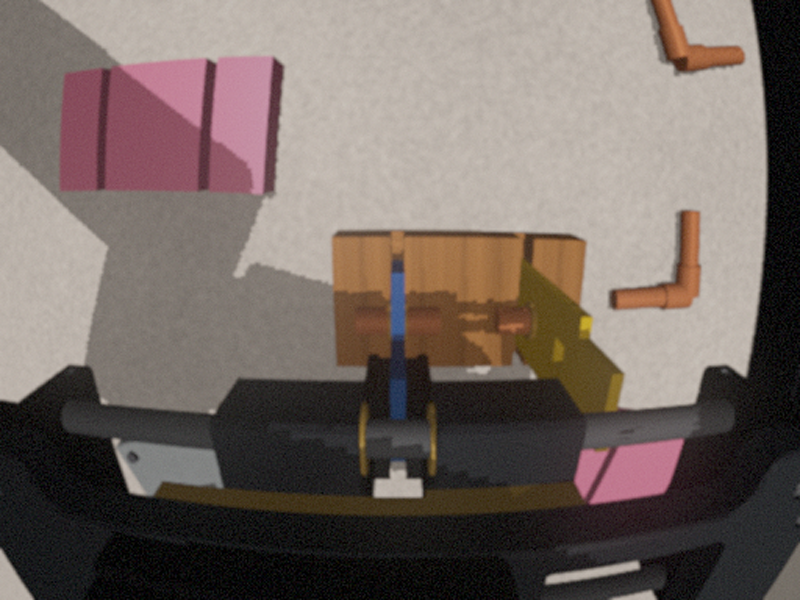

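The hanger is gripped: finger width is 4.8 mm, and the wrist view at (397,300) shows the plate between the pads. Next: lift it, carry it to the −y side of the pin, and look again.

```bash
cat >> h.py <<'E'
SX,SY,SW,H=.4662,.1425,.036,.1664
def st(x,y): return np.array([SX+np.cos(SW)*x-np.sin(SW)*y,SY+np.sin(SW)*x+np.cos(SW)*y])
E
python3 - <<'E'
from h import *
o=r.observe();p=o['tool_pos']
print(r.move_straight((p[0],p[1],.2084),v=.12))
o=r.observe();print(o['force'],o['moment'],o['grip_width'])
q=st(.048,-.085)
r.move_straight((q[0],q[1],H-.086+.118),frame=ori(SW),v=.15)
r.hold(.3)
c=r.camera('wrist');save('w5',c)
cv2.imwrite('pics/w5b.png',cv2.resize(c['img'][...,::-1],(800,600),interpolation=cv2.INTER_CUBIC))
o=r.observe();print(o['tool_pos'],o['force'],o['moment'],o['grip_width'],o['t'])
d=r.camera('scene');save('s5',d)
cv2.imwrite('pics/s5z.png',cv2.resize(d['img'][110:230,200:360,::-1],None,fx=5,fy=5,interpolation=cv2.INTER_CUBIC))
E
```

```text
False
[ 0.71213794 -0.68913625 -3.53744737] [-0.08909904  0.10967897 -0.0100674 ] 0.004670806705907644
[0.51725273 0.05901547 0.19842423] [-0.06065354 -0.76974576 -3.13640577] [-0.07250096  0.05080883  0.05870988] 0.0043361104479212225 11.2
```

View pics/w5b.png

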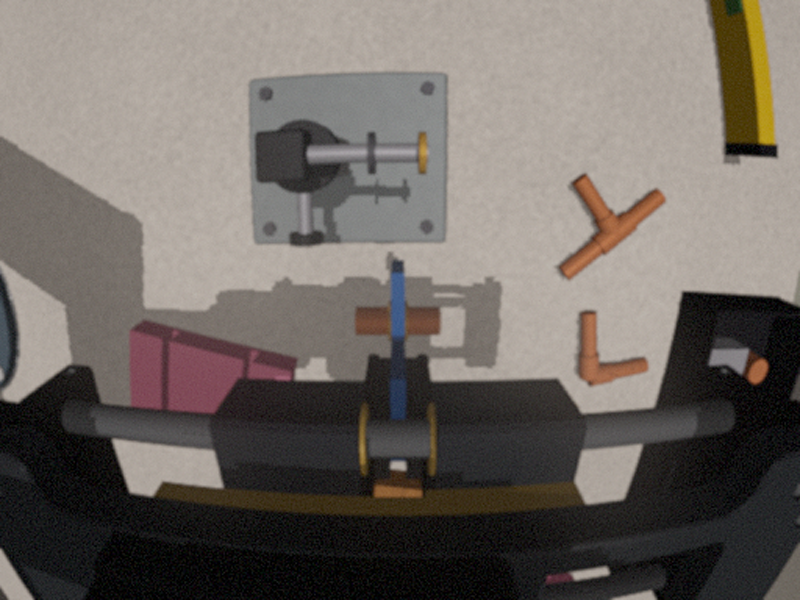

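View pics/s5z.png

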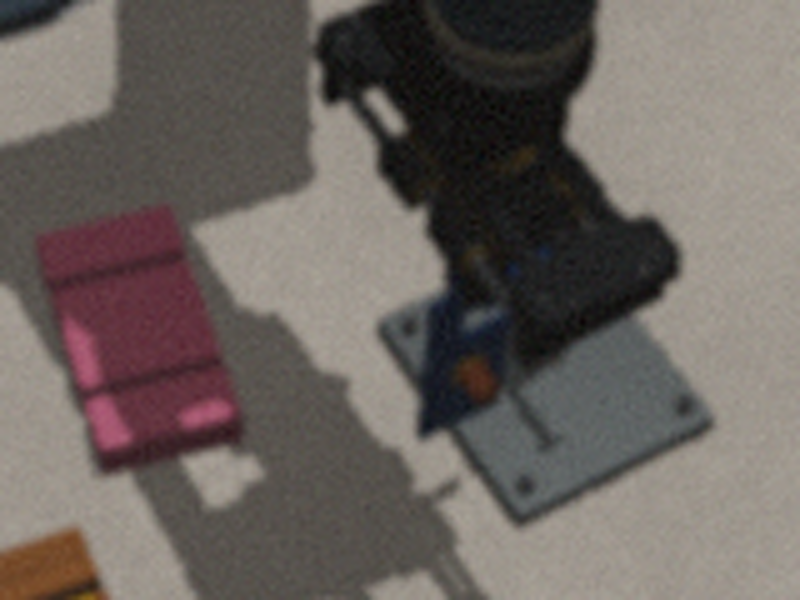

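Run:
```python
from fit import *
W5=load('w5');k=lambda u,v:((u+.5)*.64-.5,(v+.5)*.64-.5)
new=[(W5,np.array(k(u,v)),P,True) for (u,v),P in zip([(250,80),(446,72),(445,242),(255,242),(423,152.5),(371.5,152.5)],[(*f,.014) for f in F]+[(.0585,0,'H'),(.0375,0,'H')])]
print('-----')
for n,o in(('w5',new),('w1w5pinonly',[a for a in st if a[0] is W1]+pin[:2]+new)):
    q=rep(n,o,[.466,.1425,.036,.166],fs);print(fs(q,(.048,0,'H')))
print(tri([ray(W1,*pin[0][1],True),ray(W5,*k(423,152.5),True)]),tri([ray(W1,*pin[1][1],True),ray(W5,*k(371.5,152.5),True)]))
# predicted hanger points
x,y=.51725,.05902
for P in((0,.042,.117),(0,.042,.094),(.022,0,.05),(-.022,0,.05)):
    print(P,(proj(W5,T3(x,y,.036,(P[0],P[1],P[2]+.0804)),True)+.5)/.64-.5)
z5=W5['img'][150:240,210:300,::-1];cv2.imwrite('pics/w5z.png',cv2.resize(z5,None,fx=6,fy=6,interpolation=cv2.INTER_CUBIC))
```

```text
stand both [0.4663 0.1426 0.0365 0.1664]
[[-1.38, -0.6], [0.48, -0.43], [0.58, 0.82], [-1.55, 1.07], [-0.88, 0.29], [-0.58, -0.6], [-0.72, -1.07], [-0.3, -0.27], [-0.17, 0.2], [-0.02, 0.23], [-0.59, -0.53], [-0.42, -0.57], [-1.14, 0.1]]
pin_line [0.51430924 0.14439125 0.16643767]
stand w1only [0.4665 0.1429 0.0363 0.1663]
[[-1.23, -0.79], [0.63, -0.59], [0.71, 0.65], [-1.43, 0.88], [0.05, -0.04], [0.2, -0.02]]
pin_line [0.51451448 0.14466514 0.16628793]
stand top+scene [0.4653 0.1414 0.0345 0.1667]
[[-0.52, 0.59], [-0.13, -0.32], [-0.27, -0.7], [0.06, 0.12], [-0.11, -0.18], [0.04, -0.21], [-1.8, -0.05]]
pin_line [0.51329714 0.1430686  0.16668998]
hanger both [ 0.4885 -0.1762 -0.1001  0.005 ]
[[-0.24, 0.03], [-0.02, -0.22], [-0.08, 0.27], [0.02, 0.23], [-0.07, -0.57], [-0.17, -0.1], [-0.4, -0.42]]
hanger w3 [ 0.4887 -0.1763 -0.1023  0.0057]
[[-0.13, -0.08], [0.01, -0.24], [0.09, 0.13], [0.04, 0.24]]
rack [ 0.5257 -0.1798 -0.104 ]
[[-0.77, -0.29], [0.35, -0.54], [0.21, 0.83], [-0.59, 0.66], [-0.6, -0.91], [-0.36, -1.08], [-0.31, -0.12], [0.29, 0.08]]
groove centre [ 0.48835709 -0.17594
[... 159 characters left out ...]
14476137 0.16816511]
w1w5pinonly [0.4664 0.143  0.0369 0.1666]
[[-1.31, -0.8], [0.54, -0.65], [0.67, 0.58], [-1.47, 0.87], [-0.04, -0.16], [0.09, -0.13], [-1.34, -0.79], [1.09, -0.12], [0.73, 0.63], [-1.27, 1.84], [-0.07, -0.09], [0.31, -0.06]]
[0.51441187 0.14474268 0.16659976]
(array([0.52499734, 0.14509465, 0.1655124 ]), [np.float64(1.4803130824979358e-05), np.float64(1.4803130825216099e-05)]) (array([0.50373629, 0.14432045, 0.16576619]), [np.float64(6.551086732998614e-05), np.float64(6.551086732988975e-05)])
(0, 0.042, 0.117) [396.78783731 272.20633954]
(0, 0.042, 0.094) [396.84596054 259.1159191 ]
(0.022, 0, 0.05) [438.58071441 319.9197703 ]
(-0.022, 0, 0.05) [355.3427516  319.93661733]
```

View pics/w5z.png

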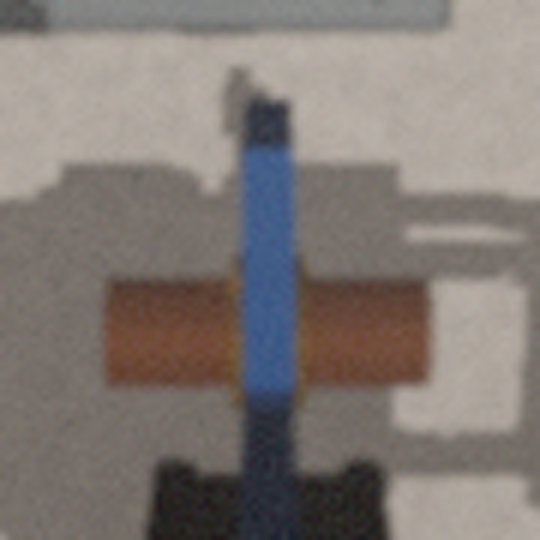

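Bar end and lip are at crop (268,145) and (268,100). Both match the prediction within 1 px, so the plate sits true in the hand. The two wrist views put the pin at z ≈ 0.166 and pin_line at (0.5144, 0.1447). Inserting with a force guard.

```bash
cat >> h.py <<'E'
PL=np.array([.5144,.1447]);H=.1662;SW=.0367
def pl(dx,dy): return PL+np.array([np.cos(SW)*dx-np.sin(SW)*dy,np.sin(SW)*dx+np.cos(SW)*dy])
E
python3 - <<'E'
from h import *
z=H-.086+.118
q=pl(0,-.06);r.move_straight((*q,z),frame=ori(SW),v=.05)
q=pl(0,-.025);print(r.move_straight((*q,z),v=.04,max_force=5))
o=r.observe();print(o['tool_pos'],o['force'],o['moment'])
c=r.camera('wrist');save('w6',c)
cv2.imwrite('pics/w6z.png',cv2.resize(c['img'][80:240,130:330,::-1],None,fx=4,fy=4,interpolation=cv2.INTER_CUBIC))
print(o['t'])
E
```

```text
False
[0.51533315 0.11959586 0.19819313] [-0.58559396 -0.17617897 -3.34934039] [-0.09380753  0.08682102  0.01040422]
12.9333
```

View pics/w6z.png

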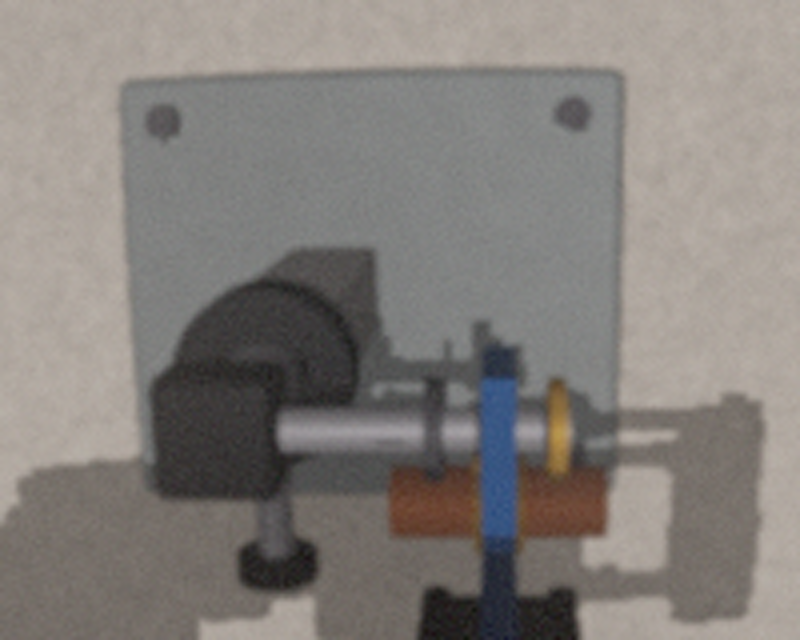

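The plate is midway between the collar (433) and head (558), with the pin under the bar and no contact force. Continuing to the inner end, then setting down.

Run:
```python
from h import *
z=H-.086+.118
q=pl(0,.003);s=r.move_straight((*q,z),v=.02,max_force=3)
o=r.observe();print(s,o['tool_pos'],o['force'])
p=o['tool_pos']; d=(p[:2]-PL)@np.array([-np.sin(SW),np.cos(SW)]);print('dy',d)
if s:  # touched wall: back off 2 mm
    q=pl(0,d-.002); r.move_straight((*q,z),v=.01)
    o=r.observe();print(o['tool_pos'],o['force'])
print(o['t'])
```

```text
False [0.51428893 0.14736352 0.1981878 ] [-0.31439116 -1.69928516 -3.08048895]
dy 0.002665805346034303
14.5333
```

Light contact with the back wall (~1 N) at dy ≈ 2.7 mm, where 2.5 mm was expected. Centring in the notch, then lowering.

Run:
```python
from h import *
z=H-.086+.118
q=pl(0,.0002);r.move_straight((*q,z),v=.01);r.hold(.2)
o=r.observe();print(o['tool_pos'],o['force'])
s=r.move_straight((*q,z-.0145),v=.012,max_force=4)
o=r.observe();print(s,o['tool_pos'],'pin z est',o['tool_pos'][2]-.118+.097,o['force'],o['moment'],o['t'])
c=r.camera('wrist');save('w7',c)
cv2.imwrite('pics/w7z.png',cv2.resize(c['img'][110:270,130:330,::-1],None,fx=4,fy=4,interpolation=cv2.INTER_CUBIC))
```

```text
[0.51437412 0.14498027 0.19820727] [-0.31094313  0.42771384 -3.12647655]
True [0.51429558 0.14490008 0.18447018] pin z est 0.16347017611317433 [0.22868115 0.27208164 3.90745929] [-0.06587654  0.03354918  0.00182179] 16.225
```

View pics/w7z.png

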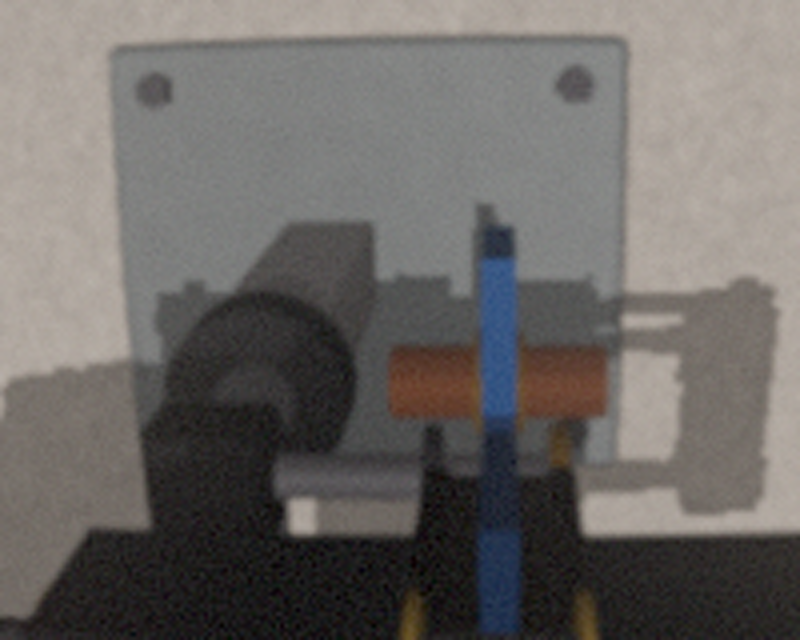

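Home contact came after 13.7 mm of lowering, with the pin at z ≈ 0.1635. The wrist view shows the plate upright between collar and head. Resting on the lip would put the pin at 0.1565, which the cameras rule out. Now relaxing the overload, letting go and retreating upward.

Run:
```python
from h import *
o=r.observe();p=o['tool_pos']
r.move_straight((p[0],p[1],p[2]+.0002),v=.01);r.hold(.3)
o=r.observe();print(o['tool_pos'],o['force'],o['moment'])
r.grip(.014);r.hold(.4)
o=r.observe();print(o['tool_pos'],o['force'],o['grip_width'])
c=r.camera('wrist');save('w8',c)
cv2.imwrite('pics/w8z.png',cv2.resize(c['img'][110:270,130:330,::-1],None,fx=4,fy=4,interpolation=cv2.INTER_CUBIC))
print(o['t'])
```

```text
[0.51436424 0.14489577 0.18461865] [ 0.99531653 -0.81284751  1.5938576 ] [-0.1095204  -0.0101955  -0.02817969]
[0.51432355 0.14490281 0.1846795 ] [-0.09160383  0.5158402   0.66397425] 0.014043944501283667
17.8333
```

View pics/w8z.png

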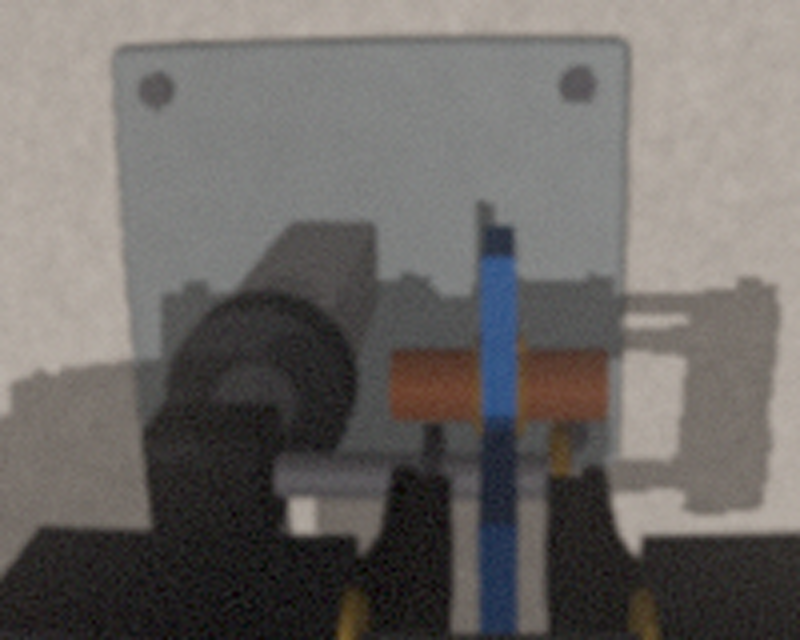

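The plate didn't move when released: the stub is still at about (498,385) and the bar end at (498,240). Opening wider and retreating upward.

Run:
```python
from h import *
p=r.observe()['tool_pos']
r.grip(.03)
r.move_straight((p[0],p[1],.27),v=.06)
q=pl(.0,-.16);r.move_straight((q[0],q[1],.32),v=.2)
r.hold(.5)
c=r.camera('wrist');save('w9',c);s=r.camera('scene');save('s9',s);t=r.camera('top');save('t9',t)
cv2.imwrite('pics/w9z.png',cv2.resize(c['img'][0:190,120:370,::-1],None,fx=3.1,fy=3.1,interpolation=cv2.INTER_CUBIC))
cv2.imwrite('pics/s9z.png',cv2.resize(s['img'][110:290,170:370,::-1],None,fx=3.3,fy=3.3,interpolation=cv2.INTER_CUBIC))
o=r.observe();print(o['t'],o['force'])
for n,k in(('scene',s),('top',t)): print(n,r.search_frame('hanger',k),r.search_frame('blank',k))
```

```text
21.725 [ 0.8869072  -0.42824293  0.11553454]
scene [{'extent': [308.6, 146.5, 342.1, 185.4], 'conf': 0.91}, {'extent': [189.7, 216.6, 232.1, 276.5], 'conf': 0.61}] [{'extent': [203.6, 229.8, 226.7, 259.8], 'conf': 0.64}, {'extent': [190.3, 216.0, 236.4, 279.7], 'conf': 0.56}]
top [{'extent': [182.9, 188.5, 206.7, 201.9], 'conf': 0.51}] []
```

View pics/w9z.png

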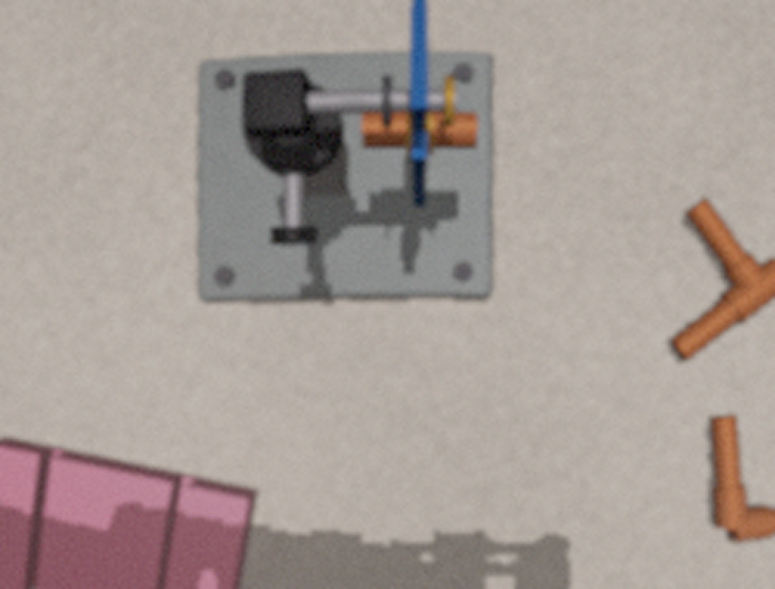

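View pics/s9z.png

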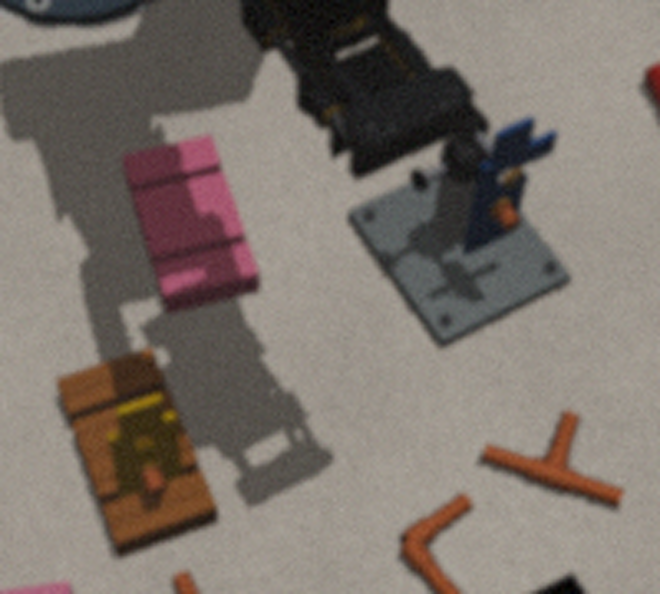

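The plate hangs on the pin between collar and head, and the yellow plate is still in the rack. One numeric check of tilt and stillness before handing in.

Run:
```python
from h import *
a=load('s9');r.hold(.5);b=r.camera('scene');save('s10',b)
A=cv2.GaussianBlur(a['img'],(5,5),0).astype(int)[140:195,300:350];B=cv2.GaussianBlur(b['img'],(5,5),0).astype(int)[140:195,300:350]
print('diff',abs(A-B).max())
im=cv2.resize(b['img'][135:200,290:360,::-1],None,fx=8,fy=8,interpolation=cv2.INTER_CUBIC)
O=[(0,-.025,0),(0,.022,0),(0,.022,.078),(0,-.0065,.078),(0,-.0065,.101),(0,.0065,.101),(0,.0065,.094),(0,.042,.094),(0,.042,.117),(0,.016,.117),(0,.016,.150),(0,-.016,.150),(0,-.016,.117),(0,-.025,.117)]
P=[]
for p in O:
    q=pl(0,p[1]);u=proj(b,(q[0],q[1],p[2]+.1637-.097));P.append(((u-[290,135]+.5)*8-.5))
cv2.polylines(im,[np.int32(P)],True,(0,255,0),1)
cv2.imwrite('pics/s10z.png',im)
```

```text
diff 5
```

View pics/s10z.png

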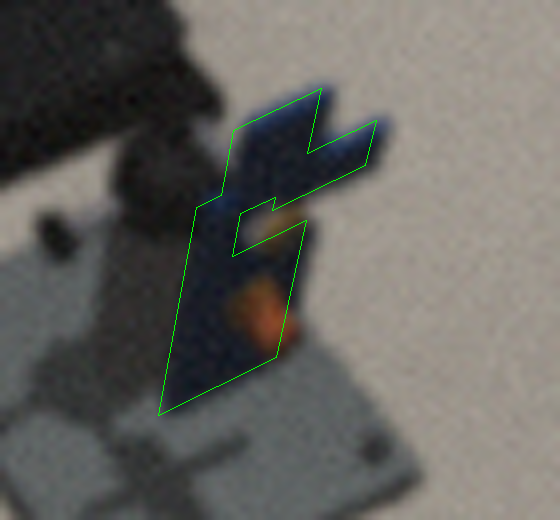

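The outline of an upright, seated plate matches the picture within about 1 px of the original image, and two pictures more than 0.5 s apart show no movement. Handing in.

Run:
```python
from h import *
print(r.observe()['t']); r.sign_off()
```

```text
22.475
the job is handed in; nothing more can be done
```

The blue hanger is hanging on the headed pin of the left-hand stand, and I handed the job in at 22.5 s of the 58 s allowed.

**What I did:**
- **Grasp:** I gripped the tab at 50 N and lifted the plate out of the rack.
- **Insertion:** I brought the slot over the pin sideways until it lightly touched the back wall, at about 1 N.
- **Set-down:** I centred the plate in the notch and lowered it, still held, until the pin took its weight. I then let go and moved the gripper up and clear.

**Last checks:**
- **Upright and home:** the outline of a seated, upright plate matches the scene picture to about 1 px. The plate sits between the collar and the brass head.
- **Still:** two pictures more than 0.5 s apart show only image noise.
- **Rest of the bench:** the yellow plate is still in the rack. The elbows, tee and pink racks in view look unmoved; I did not measure them or check the tape and screwdriver again.

**Disagreement:** the cameras put the pin at about 166 mm high (165.5–168), while touch at set-down gave about 163.5 mm. That gap is near the calibration error. It still points to the plate being home, because resting on the lip would have read about 156.5 mm.

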